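# Tighten the blender jug's nut to the click

### The arm

A 6-joint arm with a two-finger parallel gripper is mounted at the origin on the work surface. World frame = base frame: x ahead of the robot, y to its left, z up, the work surface at z = 0. Lengths are in m, angles in rad, forces in N, time in s.
With the tool pointing down it reaches from about 0.275 to 0.975 m from the base axis. Payload 8.4 kg.
Tool frame: the origin (TCP) lies on the centre line of the jaws, within the pads' length; the fingertips stand 17 mm ahead of it and the grasp point (between the pads) lies 2 mm behind it; y points along the fingers, x is the direction in which the jaws open and shut, and the axes are right-handed (so a half turn about y gives the same grasp; the last joint's range is limited). The gripper opens to 92 mm and grips with 3 to 60 N. Pads are 20 mm wide; open, the fingers measure 128 mm over their backs; the gripper's body (75 mm by 189 mm) begins 69 mm behind the grasp point.
Start: joints at [1.147, 0.353, 1.633, -0, 1.155, -0.002], TCP at [0.256, 0.57, 0.232] pointing down, gripper open.
Joint ranges: [-2.63, 2.63], [-0.92, 2.1], [0.06, 2.66], [-1.3, 4.44], [0, 2.69], [-3.02, 3.02]. Speed limits (rad/s): [2.22, 2.22, 2.79, 3.14, 3.14, 3.14].

### API

Orientations are given as a unit quaternion [x, y, z, w].
In Python, from rig import * gives the robot as it stands.
- The arm moves only by the tool send_rows, never from a script. Its argument "commands" is a list of rows, each a list of 6 numbers: the shift along the tool's x, y, z normalised to -1 to 1, where 1 is 0.3 m, then the turn, a rotation vector about the tool's x, y, z normalised to -1 to 1, where 1 is 90 degrees. In form: [[tx, ty, tz, ax, ay, az], ...]. A call has 1 to 5 rows; each row is the pose to reach, as a shift and turn from the pose measured when the call began, along the tool's axes at that moment; what a row does not reach only later rows make up. A row lasts 1/10 s, in which the tool goes at most 50 mm and 8.59 degrees, less where a joint would pass 70% of its speed; a pose out of reach is approached as far as the arm can. A call with a number of a shift or a turn outside -1 to 1 is refused whole. A call with a gripper value outside its range is refused whole. "claw" is the opening in per cent of the stroke, from 0 (shut) to 100 (fully open), set as the call begins (left out, the last holds). The fingers move at their own pace and stop on an object; "newtons" is the grip in N (left out, the last holds). Time passes only in rows, so rows that repeat a pose let the fingers close. It gives the time, the measured TCP pose, the force and the opening at its end, in the units of the state.
- get_obs(): the state, without advancing time (a new reading comes with each control period).
- camera(name): name is "side" or "top"; returns the picture (480x640x3 uint8, red, green, blue); there is no depth.
- camera_model(name): a dict with "K" (3x3 intrinsics, pixels), "D" ([k1, k2, p1, p2, k3] as OpenCV has them; the pictures are not rectified), "camera_from_world" (4x4, takes a point from world to camera coordinates). Camera axes: x right, y up, looking along -z (the intrinsics and any distortion apply to the point x, -y, -z); pixel columns grow to the right and rows downward; lengths in m; the calibration is good to about 2 mm. A picture is of the moment at which its call begins. camera_model takes no time and is no camera call.
- hand_in(): hands the job in, once; it reports no verdict.
The state is a dict: "time": time; "joint_positions": joint angles; "joint_vel": joint speeds; "joint_efforts": joint torques, N m; "ee_pos": TCP position; "eef_rot": TCP orientation; "force": force on the tool from outside, world axes, zero at the start; "ft_torque": the same for the moment, N m; "width": finger opening in m.
Only numpy, scipy, OpenCV 4.12 (cv2) and the standard library are available. Lean on these libraries where they do the work, as an engineer would, in place of code of your own. Each camera call takes 0.05 s, during which the arm holds its last target. There are 200 camera calls.

### The job

The glass blender jug stands mouth-down in its holder, and the big hex nut on top, over the new seal, still has to be tightened. Take the click wrench from the rubber mat, put its ring fully down over the nut and turn it clockwise (seen from above) until the wrench breaks over with a click, stop at once without pulling on through to the end of its give, and do not lean on the glass. Then lift the wrench off and lay it flat on the rubber mat again; leave everything else where it is.

Things in the scene. Friction and masses are not known exactly. Their poses are not given: they have to be found in the camera images.
- wrench: the click wrench, 242 mm long, 0.5 kg: ribbed black grip 90 mm long (x), 24 wide, 30 high with flat sides, short steel tube, steel ring head. Origin at the grip's centre, 15 mm above the wrench's underside; x towards the ring, z up as it lies flat on the mat. Behind the grip a steel end reaches x = -65 mm. Ring centre at x = 150 mm, head's hinge pin at x = 112 mm. Grip and ring undersides flush
- ring (a point): centre of the underside of the wrench's ring. The ring is 54 mm across, 18 mm tall, open right through, with a six-sided opening 37.8 mm across flats; one corner of the opening lies on the wrench's x axis, the others every 60 degrees. Axes as the wrench's, but turned with the head
- head (a joint): how far the wrench has broken over: turn of its head against the handle, rad. 0 below the set torque (about 2 N m on the nut, up to 15 N across the grip's middle, clockwise only); then it gives with a click and the torque falls away the further it gives; clicked from about 0.05, pulled too far from 0.155, hard stop at 0.175. Springs back to 0 when let off
- nut_seat (a point): centre of the top face of the nut's round flange (52 mm across), 175 mm above the table: the ring's underside rests here when fully down. z up, x to a corner of the hex. Clockwise from above tightens; resistance rises steadily, the turn still needed before the click is unknown, about 10 to 40 degrees, plus up to 10 degrees of play of ring on nut. The nut stays where it is left
- mat: the grey rubber mat, 360 mm (its x) by 340 mm (its y), 3 mm thick, fixed to the table; origin at the centre of its underside
- screwdriver: an ordinary screwdriver with a red handle, 180 mm long, lying on the mat; origin at the middle of its length, underside; x along it towards the tip. A bystander
- spanner: an ordinary flat steel spanner, 170 mm long, 8 mm thick, lying on the mat; origin at mid-length, underside; x along it. Not the click wrench: a bystander
- pliers: combination pliers with red grips, 150 mm long; origin under the joint; x towards the jaws. A bystander
- multimeter: a red and grey hand multimeter, 85 x 150 x 46 mm; origin under its middle. A bystander
- bottle: a glass water bottle, diameter 62 mm, 210 mm tall; origin under its middle. A bystander
- mug: a white mug, rim diameter 80 mm, 92 mm tall; origin under its middle. A bystander
- old_blades: the worn blade unit taken out of the jug, a steel disc of 60 mm with four small blades on top, 35 mm tall; origin under its middle. A bystander
- nut_top (a point): centre of the top of the grey hex nut, 14 mm above its flange: 36 mm across flats, corners every 60 degrees from x, top 3.5 mm chamfered. A coupling stub up to 24 mm across stands 8 mm above it and passes through the ring. Below, the glass jug (132 mm wide at the bottom) is held fast on a board 190 x 200 mm, its handle and two dowels to the right (-y), all lower than the nut

How it is judged:
On the way, in this order (a step that is already met when the one before it is completed fails the run):
1. the wrench's ring sits fully down on the nut, not yet broken over (horizontal distance between ring and nut_seat below 0.004 m and z of ring in the frame of nut_seat between -0.004 and 0.004 m and value of joint head below 0.03 rad), for 0.2 s.
2. with its ring still down on the nut, the wrench breaks over (clicks) (horizontal distance between ring and nut_seat below 0.004 m and z of ring in the frame of nut_seat between -0.004 and 0.004 m and value of joint head above 0.04 rad).
At the end, for the whole second after the job is handed in: The wrench, having clicked on the nut, lies flat (within 0.1 rad, origin less than 22 mm above the mat's underside), still and let go on the rubber mat, its grip centre and its ring centre both over the mat, its head sprung back to straight (under 0.02 rad) (x of wrench in the frame of mat between -0.18 and 0.18 m and y of wrench in the frame of mat between -0.17 and 0.17 m and x of ring in the frame of mat between -0.18 and 0.18 m and y of ring in the frame of mat between -0.17 and 0.17 m and z of wrench in the frame of mat below 0.022 m and angle between wrench's own z axis and vertical below 0.1 rad and linear speed of wrench below 0.02 m/s and value of joint head below 0.02 rad); the robot touches nothing.
It fails at once if the wrench is pulled on past the click, almost to the end of its give (over 0.155 rad) (value of joint head above 0.155 rad).
It fails at once if the ring is pressed down on the nut (its flange, chamfered top or stub) with more than 30 N (contact force between wrench and nut_c0 above 30 N or contact force between wrench and nut_c1 above 30 N or contact force between wrench and nut_c5 above 30 N).
It fails at once if the arm or fingers knock the jug (over 15 N) (contact force between the arm and jug above 15 N).
It fails at once if a bystander (screwdriver, spanner, pliers, multimeter, bottle, mug, old blade unit) is shifted by more than 30 mm (distance of any of screwdriver, spanner, pliers, multimeter, bottle, mug, old_blades from where it was at the start of the episode above 0.03 m).
It also fails if it takes over 70 s, if anything falls off the work surface, if the arm or the gripper's body presses on something with over 40 N, if the wrist force passes 120 N, or if a joint passes its speed limit or range.

## Working session

There is one attempt and no reset: what is moved stays moved. The work goes in short steps, Python scripts to look and compute and a tool call to move; the robot and the scene stay as the last step left them, time stands still between calls to the robot, and variables do not carry over. Pictures are saved under pics/ and viewed, about 8 in all and at most 12, crops included, and the job is handed in when it is done.

Besides the shell and the picture viewer there is one more tool, called by a JSON object that holds its "method" and its "body", one argument or row to a line. send_rows: Moves the arm, as the interface text tells. Its arguments: {"type":"object","properties":{"commands":{"type":"array"},"claw":{"type":"number"},"newtons":{"type":"number"}},"required":["commands"]}

```bash
mkdir -p pics; ls; python3 - <<'E'
from rig import *
import cv2
for n in ("top","side"):
    im=camera(n); cv2.imwrite(f"pics/{n}0.png",im[:,:,::-1]); m=camera_model(n); print(n,m)
print(get_obs())
E
```

```text
pics
top {'K': array([[441.80861923,   0.        , 322.56185454],
       [  0.        , 441.80861923, 243.77816224],
       [  0.        ,   0.        ,   1.        ]]), 'D': array([0.0222093, 0.       , 0.       , 0.       , 0.       ]), 'camera_from_world': array([[-8.66399090e-03, -9.99962412e-01, -3.32152419e-04,
         5.57239718e-02],
       [ 9.85863698e-01, -8.59741587e-03,  1.67328578e-01,
        -5.24881651e-01],
       [-1.67325144e-01,  1.12227627e-03,  9.85901129e-01,
        -1.12572935e+00],
       [ 0.00000000e+00,  0.00000000e+00,  0.00000000e+00,
         1.00000000e+00]])}
side {'K': array([[595.1548431 ,   0.        , 318.15184594],
       [  0.        , 595.1548431 , 234.70537649],
       [  0.        ,   0.        ,   1.        ]]), 'D': array([-0.10929831,  0.        ,  0.        ,  0.        ,  0.        ]), 'camera_from_world': array([[ 0.98361076, -0.18029405, -0.00197947, -0.50305826],
       [ 0.13941525,  0.75353914,  0.64245011, -0.18145798],
       [-0.11433833, -0.63219682,  0.76632495, -1.55829811],
       [ 0.        ,  0.        ,  0.        ,  1.        ]])}
{'time': 0.1, 'joint_positions': array([ 1.14660251e+00,  3.53576405e-01,  1.63403758e+00,  8.73808254e-06,
        1.15519277e+00, -2.39007127e-03]), 'joint_vel': array([ 0.00061182, -0.00230308, -0.00334957,  0.00127805,  0.00190643,
        0.00026895]), 'joint_efforts': array([-7.77306541e-04, -5.94904518e+01, -3.34931445e+01,  6.98221056e-02,
        1.82628713e-02, -6.83184410e-06]), 'ee_pos': array([0.25570182, 0.56984887, 0.23094979]), 'eef_rot': array([ 0.59382279,  0.38388677, -0.38461163, -0.59336274]), 'force': array([-0.18135675, -0.76719188, -0.56695089]), 'ft_torque': array([-0.024527  , -0.04086037,  0.04825543]), 'width': 0.09189205222788713}
```

View pics/top0.png

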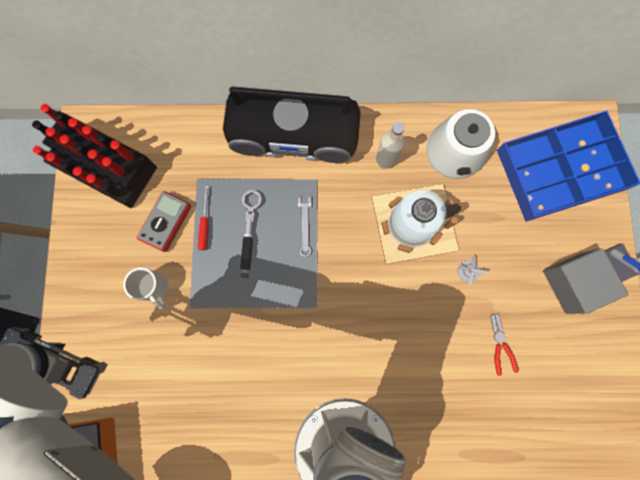

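View pics/side0.png

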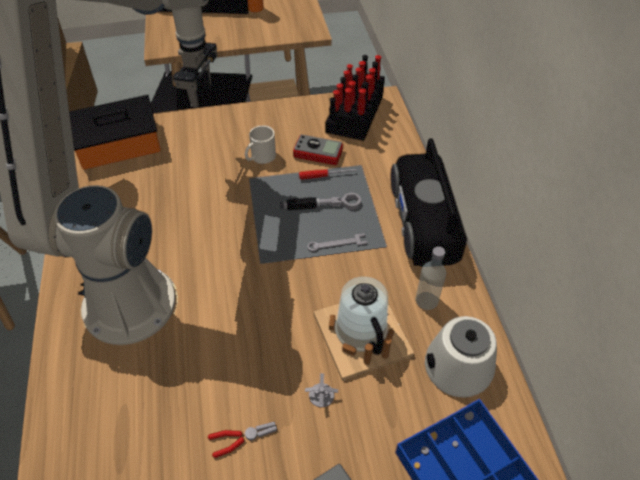

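The top view shows the wrench's ring at about (252,200), its grip around (246,257) and the nut at (424,209). In the side view the ring is at (351,201) and the nut at (364,293). I'll enlarge these next.

```bash
cat > h.py <<'E'
import numpy as np, cv2
from rig import *
F=np.diag([1,-1,-1.])
def ray(n,uv):
    m=camera_model(n);T=m["camera_from_world"]
    p=cv2.undistortPoints(np.array([[uv]],float),m["K"],m["D"])[0,0]
    R=T[:3,:3];return -R.T@T[:3,3], R.T@F@np.r_[p,1]
def atz(n,uv,z):
    c,d=ray(n,uv);return c+d*(z-c[2])/d[2]
def proj(n,P):
    m=camera_model(n);T=m["camera_from_world"]
    q=(np.atleast_2d(P)@T[:3,:3].T+T[:3,3])@F
    return cv2.projectPoints(q,np.zeros(3),np.zeros(3),m["K"],m["D"])[0][:,0]
E
python3 - <<'E'
import cv2,numpy as np
t=cv2.imread("pics/top0.png");s=cv2.imread("pics/side0.png")
def c(im,x,y,w,h,k,): return cv2.resize(im[y:y+h,x:x+w],None,fx=k,fy=k,interpolation=cv2.INTER_CUBIC)
a=c(t,195,180,100,100,4);b=c(t,395,185,60,60,400/60)
d=c(s,275,170,100,75,4);e=c(s,335,265,60,45,400/60)
out=np.vstack([np.hstack([a[:300],b[:300]]),np.hstack([d,e])])
a=c(t,225,185,50,100,6);cv2.imwrite("pics/c1.png",np.hstack([a,np.vstack([c(t,400,190,50,50,6),c(s,340,270,50,50,6)])]))
cv2.imwrite("pics/c2.png",c(s,270,180,100,50,8))
E
```

```text
(no output)
```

View pics/c1.png

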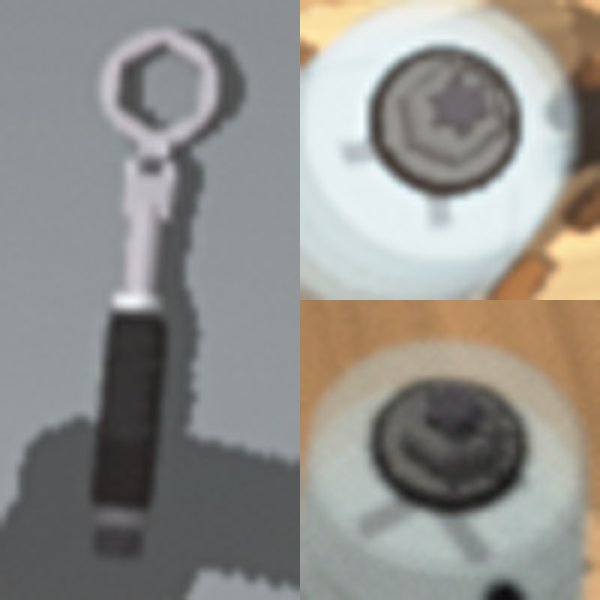

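View pics/c2.png

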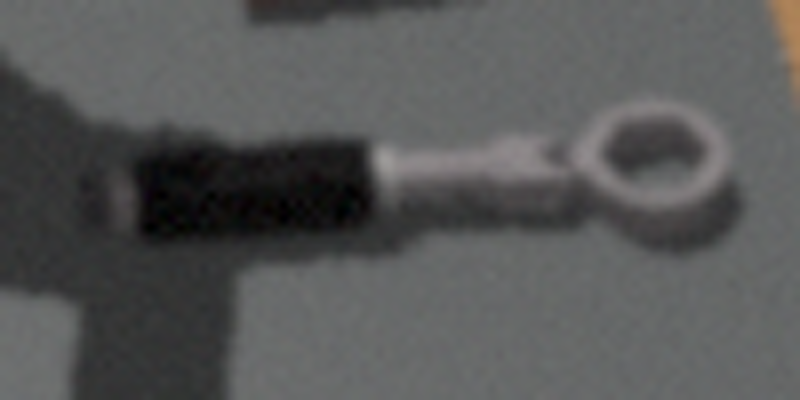

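The ring, grip and nut flange are clearly visible. Next I'll compute their poses from both cameras.

```bash
cat > m.py <<'E'
from h import *
np.set_printoptions(precision=4,suppress=True)
T=lambda x,y,x0=225,y0=185,k=6:(x0+(x+.5)/k-.5,y0+(y+.5)/k-.5)
def both(a,b):
    c1,d1=ray("top",a);c2,d2=ray("side",b)
    s=np.linalg.lstsq(np.c_[d1,-d2],c2-c1,rcond=None)[0]
    p,q=c1+s[0]*d1,c2+s[1]*d2; return (p+q)/2,np.linalg.norm(p-q)
rt=T(160,88); rs=T(653,153,270,180,8)
print("ring",atz("top",rt,.021),atz("side",rs,.021),both(rt,rs))
g=[T(109,311),T(165,313),T(150,512),T(92,506)]
for p in g: print("gripc",atz("top",p,.033))
nt=T(445-300,120,400,190); ns=T(449-300,443-300,340,270)
print("nut",atz("top",nt,.174),atz("side",ns,.174),both(nt,ns))
for p in [(403,97),(410,150),(458,168),(508,128)]: print("hexc",atz("top",T(p[0]-300,p[1],400,190),.1875))
print("stub",atz("top",T(160,106,400,190),.197),atz("side",T(452-300,408-300,340,270),.197))
for n,p in (("mat",(197,179)),("mat",(318,179)),("mat",(318,306)),("mat",(191,305))):print(n,atz("top",p,.003))
for p in ((206,185),(203,248),(305,196),(305,255)):print("tools",atz("top",p,.01))
E
python3 m.py
```

```text
ring [0.655  0.2459 0.021 ] [0.6562 0.2439 0.021 ] (array([0.6564, 0.2464, 0.018 ]), np.float64(0.0010569618032864278))
gripc [0.5491 0.2648 0.033 ]
gripc [0.548  0.2398 0.033 ]
gripc [0.4588 0.2448 0.033 ]
gripc [0.4617 0.2704 0.033 ]
nut [ 0.5837 -0.19    0.174 ] [ 0.5844 -0.1951  0.174 ] (array([ 0.5854, -0.1914,  0.1683]), np.float64(0.00044579215545150587))
hexc [ 0.5898 -0.1709  0.1875]
hexc [ 0.5685 -0.1727  0.1875]
hexc [ 0.5611 -0.191   0.1875]
hexc [ 0.5769 -0.2113  0.1875]
stub [ 0.5835 -0.1907  0.197 ] [ 0.5842 -0.1948  0.197 ]
mat [0.7198 0.4019 0.003 ]
mat [0.7172 0.0623 0.003 ]
mat [0.3635 0.0648 0.003 ]
mat [0.3694 0.4043 0.003 ]
tools [0.7    0.3742 0.01  ]
tools [0.5224 0.3762 0.01  ]
tools [0.6661 0.0987 0.01  ]
tools [0.5007 0.0991 0.01  ]
```

```bash
cat >> h.py <<'E'
from scipy.spatial.transform import Rotation as Ro
np.set_printoptions(precision=4,suppress=True)
def cmd(p,psi,flip=None,tilt=None):
    """row to bring TCP to p with wrench yaw psi (deg), tool down"""
    o=get_obs();R0=Ro.from_quat(o["eef_rot"]).as_matrix()
    a=np.radians(psi);x=np.array([-np.sin(a),np.cos(a),0])
    if x@R0[:,0]<0:x=-x
    y=np.array([0,0,-1.]);R=np.c_[x,y,np.cross(x,y)]
    return np.round(np.r_[R0.T@(np.array(p)-o["ee_pos"])/.3,Ro.from_matrix(R0.T@R).as_rotvec()/(np.pi/2)],4)
def psi():
    R0=Ro.from_quat(get_obs()["eef_rot"]).as_matrix();x=R0[:,0]
    if x[1]<0:x=-x
    return np.degrees(np.arctan2(-x[0],x[1])),R0
def st():
    o=get_obs();print("t",o["time"],"p",o["ee_pos"],"psi",round(psi()[0],2),"y",psi()[1][:,1],"F",o["force"],"M",o["ft_torque"],"w",round(o["width"],4))
E
python3 - <<'E'
from h import *
st();print(get_obs()["eef_rot"],psi()[1]);print(cmd((.5195,.254,.16),-3.6))
E
```

```text
t 0.1 p [0.2557 0.5698 0.2309] psi -24.17 y [-0.0005 -0.0011 -1.    ] F [-0.1814 -0.7672 -0.567 ] M [-0.0245 -0.0409  0.0483] w 0.0919
[ 0.5938  0.3839 -0.3846 -0.5934] [[ 0.4094 -0.0005 -0.9124]
 [ 0.9123 -0.0011  0.4094]
 [-0.0012 -1.      0.    ]]
[-0.6003  0.2372 -1.2333 -0.0001 -0.2285 -0.0008]
```

{"method": "send_rows", "body": {
  "commands": [
    [-0.15, 0.02, -0.3, 0, -0.06, 0],
    [-0.3, 0.05, -0.6, 0, -0.12, 0],
    [-0.45, 0.1, -0.8, 0, -0.17, 0],
    [-0.5, 0.15, -0.97, 0, -0.22, 0],
    [-0.5, 0.2, -1, 0, -0.2285, 0]
  ],
  "claw": 100,
  "newtons": 60
}}

```text
time: 0.6
ee_pos: [0.4107, 0.376, 0.1958]
eef_rot: [0.515, 0.485, -0.485, -0.515]
force: [0.1, 0.8, -0.2]
width: 0.0921
```

```bash
python3 -c "
from h import *
st();print(cmd((.5195,.254,.13),-3.6))"
```

```text
t 0.6 p [0.4107 0.376  0.1958] psi -3.42 y [ 0.0001 -0.0006 -1.    ] F [ 0.0509  0.7903 -0.1924] M [ 0.0502 -0.      0.0005] w 0.0921
[-0.3841  0.2197 -0.3864  0.0001  0.002  -0.0003]
```

{"method": "send_rows", "body": {
  "commands": [
    [-0.1, 0.05, -0.1, 0, 0.002, 0],
    [-0.2, 0.1, -0.2, 0, 0.002, 0],
    [-0.3, 0.16, -0.3, 0, 0.002, 0],
    [-0.384, 0.22, -0.386, 0, 0.002, 0],
    [-0.384, 0.22, -0.386, 0, 0.002, 0]
  ]
}}

```text
time: 1.1
ee_pos: [0.5204, 0.2504, 0.1274]
eef_rot: [0.516, 0.482, -0.485, -0.516]
force: [-0.8, 1.6, -0.5]
width: 0.0916
```

```bash
python3 -c "
from h import *
st();print(cmd((.5195,.254,.0245),-3.6))
im=camera('side');cv2.imwrite('pics/s1.png',cv2.resize(im[130:270,230:400,::-1],None,fx=4,fy=4,interpolation=2))"
```

```text
t 1.1 p [0.5204 0.2504 0.1274] psi -3.79 y [-0.0025 -0.0028 -1.    ] F [-0.7837  1.6409 -0.4824] M [ 0.0182  0.0154 -0.0097] w 0.0916
[ 0.0128  0.3429  0.0029 -0.0015 -0.0021 -0.0019]
```

View pics/s1.png

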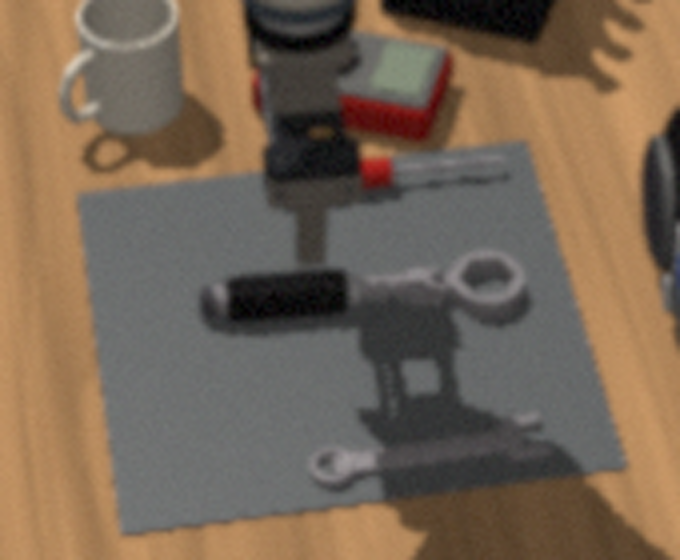

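The hand is above the grip with the fingers straddling it, so I can descend.

{"method": "send_rows", "body": {
  "commands": [
    [0.012, 0.1, 0.003, 0, -0.002, 0],
    [0.012, 0.2, 0.003, 0, -0.002, 0],
    [0.012, 0.28, 0.003, 0, -0.002, 0],
    [0.012, 0.33, 0.003, -0.001, -0.002, -0.002],
    [0.012, 0.34, 0.003, -0.001, -0.002, -0.002]
  ]
}}

```text
time: 1.65
ee_pos: [0.5169, 0.256, 0.0251]
eef_rot: [-0.514, -0.483, 0.485, 0.516]
force: [-0.2, -0.2, 0.4]
width: 0.0917
```

```bash
python3 -c "
from h import *
st();print(cmd((.5195,.254,.0245),-3.6))"
```

```text
t 1.65 p [0.5169 0.256  0.0251] psi -3.55 y [-0.0032  0.0002 -1.    ] F [-0.1613 -0.2342  0.3704] M [ 0.0059  0.0214 -0.0313] w 0.0917
[-0.0061  0.0019 -0.0092 -0.002   0.0006 -0.    ]
```

{"method": "send_rows", "body": {
  "commands": [
    [-0.005, 0.002, -0.009, 0, 0, 0],
    [-0.005, 0.002, -0.009, 0, 0, 0],
    [-0.005, 0.002, -0.009, 0, 0, 0],
    [-0.005, 0.002, -0.009, 0, 0, 0],
    [-0.005, 0.002, -0.009, 0, 0, 0]
  ],
  "claw": 0,
  "newtons": 60
}}

```text
time: 2.15
ee_pos: [0.5198, 0.2545, 0.025]
eef_rot: [-0.515, -0.484, 0.485, 0.516]
force: [-1.8, 0.0, 0.7]
width: 0.0538
```

{"method": "send_rows", "body": {
  "commands": [
    [0, 0, 0, 0, 0, 0],
    [0, 0, 0, 0, 0, 0],
    [0, 0, 0, 0, 0, 0],
    [0, 0, 0, 0, 0, 0]
  ]
}}

```text
time: 2.55
ee_pos: [0.5198, 0.2546, 0.0251]
eef_rot: [-0.515, -0.484, 0.485, 0.516]
force: [-0.7, 2.1, -0.4]
width: 0.0235
```

```bash
python3 -c "
from h import *
st();print(cmd((.5195,.254,.0245),-3.6))"
```

```text
t 2.55 p [0.5198 0.2546 0.0251] psi -3.57 y [-0.0023  0.0009 -1.    ] F [-0.6805  2.0868 -0.3589] M [0.0701 0.0282 0.015 ] w 0.0235
[-0.0022  0.002   0.001  -0.0015  0.0004  0.0005]
```

Gripped: the opening is 23.5 mm. Lift.

{"method": "send_rows", "body": {
  "commands": [
    [0, -0.05, 0, 0, 0, 0],
    [0, -0.2, 0, 0, 0, 0],
    [0, -0.36, 0, 0, 0, 0],
    [0, -0.52, 0, 0, 0, 0],
    [0, -0.68, 0, 0, 0, 0]
  ]
}}

```text
time: 3.05
ee_pos: [0.5193, 0.2539, 0.2314]
eef_rot: [-0.514, -0.483, 0.485, 0.516]
force: [-0.4, 0.9, -4.4]
width: 0.0238
```

{"method": "send_rows", "body": {
  "commands": [
    [0, -0.1, 0, 0, 0, 0],
    [0, -0.2, 0, 0, 0, 0],
    [0, -0.2, 0, 0, 0, 0]
  ]
}}

```text
time: 3.35
ee_pos: [0.521, 0.2545, 0.2962]
eef_rot: [-0.515, -0.486, 0.483, 0.515]
force: [0.5, -0.2, -4.8]
width: 0.0236
```

```bash
python3 -c "
from h import *
st();print(cmd((.4506,-.214,.30),10))
for n in ('top','side'): cv2.imwrite(f'pics/{n}2.png',camera(n)[:,:,::-1])"
```

```text
t 3.35 p [0.521  0.2545 0.2962] psi -3.57 y [ 0.0032  0.0034 -1.    ] F [ 0.4681 -0.2436 -4.7769] M [0.0066 0.0253 0.0028] w 0.0236
[-1.5733 -0.0189  0.1367  0.0022 -0.1508  0.0021]
```

{"method": "send_rows", "body": {
  "commands": [
    [-0.15, 0, 0.01, 0, -0.02, 0],
    [-0.31, 0, 0.03, 0, -0.03, 0],
    [-0.47, 0, 0.04, 0, -0.05, 0],
    [-0.63, 0, 0.05, 0, -0.06, 0],
    [-0.79, 0, 0.07, 0, -0.08, 0]
  ]
}}

```text
time: 3.95
ee_pos: [0.4813, 0.0166, 0.2884]
eef_rot: [-0.482, -0.514, 0.518, 0.485]
force: [1.3, -0.1, -5.0]
width: 0.0235
```

```bash
python3 -c "
from h import *
st();print(cmd((.4506,-.214,.30),10))"
```

```text
t 3.95 p [0.4813 0.0166 0.2884] psi 3.7 y [-0.0075 -0.0001 -1.    ] F [ 1.2894 -0.0568 -4.9536] M [0.0024 0.0107 0.0214] w 0.0235
[-0.7605 -0.0377  0.1521 -0.0047 -0.07    0.0005]
```

{"method": "send_rows", "body": {
  "commands": [
    [-0.15, -0.01, 0.03, 0, -0.02, 0],
    [-0.3, -0.02, 0.06, 0, -0.03, 0],
    [-0.45, -0.03, 0.09, 0, -0.05, 0],
    [-0.6, -0.037, 0.12, -0.004, -0.06, 0],
    [-0.7, -0.037, 0.14, -0.004, -0.07, 0]
  ]
}}

```text
time: 4.45
ee_pos: [0.4511, -0.1979, 0.2975]
eef_rot: [-0.453, -0.541, 0.542, 0.456]
force: [0.7, 0.2, -4.9]
width: 0.0234
```

```bash
python3 -c "
from h import *
st();print(cmd((.4506,-.214,.25),10))"
```

```text
t 4.45 p [ 0.4511 -0.1979  0.2975] psi 9.97 y [-0.0046  0.0014 -1.    ] F [ 0.6821  0.2401 -4.8581] M [0.0689 0.0475 0.0199] w 0.0234
[-0.053   0.1583  0.0102 -0.0028 -0.0003  0.0014]
```

{"method": "send_rows", "body": {
  "commands": [
    [-0.02, 0.05, 0.01, 0, 0, 0],
    [-0.04, 0.1, 0.01, 0, 0, 0],
    [-0.053, 0.15, 0.01, -0.003, 0, 0.001],
    [-0.053, 0.158, 0.01, -0.003, 0, 0.001],
    [-0.053, 0.158, 0.01, -0.003, 0, 0.001]
  ]
}}

```text
time: 4.95
ee_pos: [0.4494, -0.2134, 0.2483]
eef_rot: [-0.453, -0.541, 0.542, 0.456]
force: [0.3, 0.0, -5.0]
width: 0.0238
```

```bash
python3 - <<'E'
from h import *
st();t=camera('top');s=camera('side');cv2.imwrite("pics/t3.png",t[:,:,::-1]);cv2.imwrite("pics/s3.png",s[:,:,::-1])
c=lambda im,x,y:cv2.resize(im[y:y+60,x:x+50,::-1],None,fx=8,fy=8,interpolation=2)
cv2.imwrite("pics/c3.png",np.hstack([c(t,400,170),c(s,340,245)]))
E
```

```text
t 4.95 p [ 0.4494 -0.2134  0.2483] psi 9.96 y [-0.0034  0.0025 -1.    ] F [ 0.2916  0.0101 -5.0169] M [ 0.0089  0.1462 -0.0581] w 0.0238
```

View pics/c3.png

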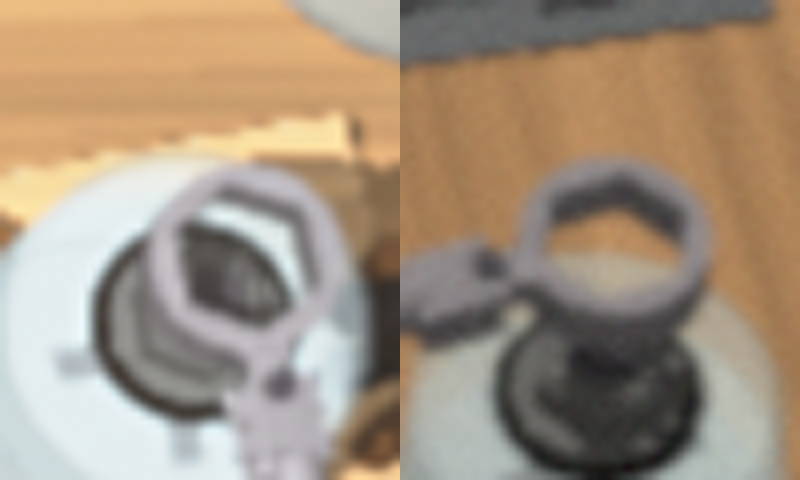

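```bash
cat > m2.py <<'E'
from m import *
print('-----')
a=T(248,259,400,170,8);b=T(217,237,340,245,8)
print("ring top",both(a,b),atz("top",a,.244),atz("side",b,.244))
for p in [(220,188),(296,218),(318,278),(270,327),(190,298),(175,228)]:  # inner hex corners on top face
    q=atz("top",T(*p,400,170,8),.244)-atz("top",a,.244);print(np.degrees(np.arctan2(q[1],q[0])),np.linalg.norm(q))
st()
E
python3 m2.py | sed -n '/nut/p;/-----/,$p'
```

```text
nut [ 0.5837 -0.19    0.174 ] [ 0.5844 -0.1951  0.174 ] (array([ 0.5854, -0.1914,  0.1683]), np.float64(0.00044579215545150587))
-----
ring top (array([ 0.5856, -0.1901,  0.2413]), np.float64(0.0023153375399043315)) [ 0.5836 -0.1894  0.244 ] [ 0.5861 -0.1918  0.244 ]
18.374275241265366 0.021554029656098955
-50.07993041924733 0.018104081825480674
-106.39704707526344 0.019906807392879197
-165.22479662371103 0.020112535964318744
123.52011800674316 0.019884344603669946
65.38782139715158 0.021802417898535577
t 5.05 p [ 0.4506 -0.2137  0.2499] psi 9.99 y [-0.0004  0.001  -1.    ] F [-0.0738  1.2462 -4.6991] M [ 0.0062  0.0426 -0.0163] w 0.0232
```

```bash
python3 -c "
from h import *
st();print(cmd((.4503,-.2143,.214),10))"
```

```text
t 5.05 p [ 0.4506 -0.2137  0.2499] psi 9.99 y [-0.0004  0.001  -1.    ] F [-0.0738  1.2462 -4.6991] M [ 0.0062  0.0426 -0.0163] w 0.0232
[-0.0021  0.1198  0.0012 -0.0002 -0.0002  0.0007]
```

{"method": "send_rows", "body": {
  "commands": [
    [-0.002, 0.04, 0.001, 0, 0, 0],
    [-0.002, 0.08, 0.001, 0, 0, 0],
    [-0.002, 0.11, 0.001, 0, 0, 0],
    [-0.002, 0.12, 0.001, 0, 0, 0],
    [-0.002, 0.12, 0.001, 0, 0, 0]
  ]
}}

```text
time: 5.55
ee_pos: [0.45, -0.214, 0.2132]
eef_rot: [0.454, 0.542, -0.542, -0.455]
force: [-0.4, 0.5, -4.6]
width: 0.0235
```

```bash
python3 - <<'E'
from h import *
st();t=camera('top');s=camera('side');st()
c=lambda im,x,y:cv2.resize(im[y:y+60,x:x+50,::-1],None,fx=8,fy=8,interpolation=2)
cv2.imwrite("pics/c4.png",np.hstack([c(t,400,170),c(s,340,260)]))
E
```

```text
t 5.55 p [ 0.45   -0.214   0.2132] psi 9.99 y [-0.0017  0.0016 -1.    ] F [-0.3768  0.4643 -4.6287] M [0.0191 0.1004 0.0326] w 0.0235
t 5.65 p [ 0.4506 -0.2144  0.2141] psi 9.99 y [-0.0002  0.0009 -1.    ] F [ 0.158   0.4002 -4.4362] M [ 0.0146  0.1068 -0.0037] w 0.0233
```

View pics/c4.png

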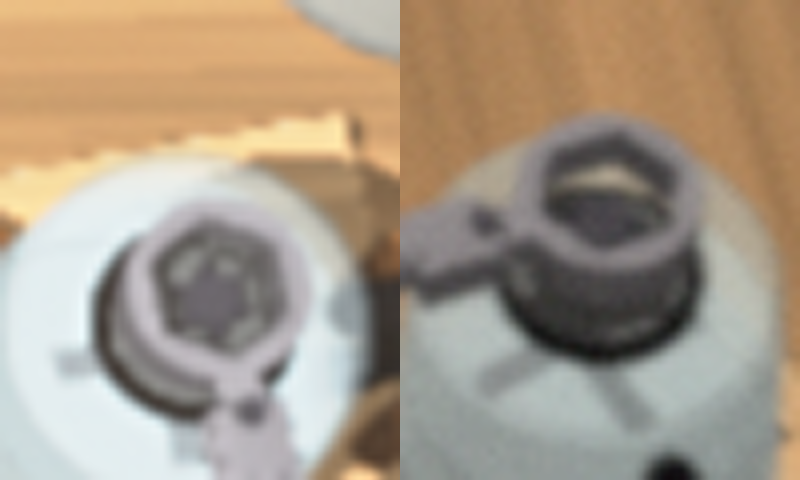

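```bash
python3 - <<'E' | sed -n '/-----/,$p'
from m import *
print('-----')
print("ring",atz("top",T(216,286,400,170,8),.210),atz("side",T(610-400,190,340,260,8),.210))
print("stub",atz("top",T(212,295,400,170,8),.197),atz("side",T(602-400,212,340,260,8),.197))
print("flange side",atz("side",T(601-400,260,340,260,8),.174))
for n,x,y in (("top",400,170),("side",340,260)):
    q=proj(n,[(.5840,-.1909,.210),(.5837,-.1905,.197),(.5837,-.1905,.174)]);print(n,(q-[x,y]+.5)*8-.5)
E
```

```text
-----
ring [ 0.5848 -0.1884  0.21  ] [ 0.5861 -0.1924  0.21  ]
stub [ 0.5855 -0.1903  0.197 ] [ 0.585  -0.1906  0.197 ]
flange side [ 0.5858 -0.1915  0.174 ]
top [[224.7592 288.5866]
 [212.9412 300.8931]
 [195.0425 320.1713]]
side [[201.6387 186.8172]
 [197.6035 212.3058]
 [192.9554 258.1701]]
```

{"method": "send_rows", "body": {
  "commands": [
    [0, 0.003, 0, 0, 0, 0],
    [0, 0.006, 0, 0, 0, 0],
    [0, 0.009, 0, 0, 0, 0],
    [0, 0.012, 0, 0, 0, 0]
  ]
}}

```text
time: 6.05
ee_pos: [0.4506, -0.2144, 0.2105]
eef_rot: [0.454, 0.542, -0.541, -0.455]
force: [0.5, 0.1, -4.8]
width: 0.0236
```

{"method": "send_rows", "body": {
  "commands": [
    [0, 0.003, 0, 0, 0, 0],
    [0, 0.006, 0, 0, 0, 0],
    [0, 0.009, 0, 0, 0, 0]
  ]
}}

```text
time: 6.35
ee_pos: [0.4506, -0.2144, 0.2079]
eef_rot: [0.454, 0.542, -0.541, -0.455]
force: [-1.2, -0.0, -2.2]
width: 0.0235
```

```bash
python3 -c "
from h import *
st()"
```

```text
t 6.35 p [ 0.4506 -0.2144  0.2079] psi 9.98 y [ 0.0001  0.0007 -1.    ] F [-1.2089 -0.014  -2.1654] M [-0.0012  0.0482  0.0194] w 0.0235
```

{"method": "send_rows", "body": {
  "commands": [
    [0, 0.003, 0, 0, 0, 0],
    [0, 0.003, 0, 0, 0, 0]
  ]
}}

```text
time: 6.55
ee_pos: [0.4506, -0.2146, 0.2072]
eef_rot: [0.455, 0.542, -0.541, -0.455]
force: [-2.4, -0.7, -0.1]
width: 0.0235
```

```bash
python3 -c "
from h import *
st();print(psi()[1])"
```

```text
t 6.55 p [ 0.4506 -0.2146  0.2072] psi 9.98 y [ 0.0002  0.0004 -1.    ] F [-2.3597 -0.6923 -0.0801] M [-0.0026  0.1267 -0.0249] w 0.0235
[[-0.1733  0.0002 -0.9849]
 [ 0.9849  0.0004 -0.1733]
 [ 0.0004 -1.     -0.0003]]
```

{"method": "send_rows", "body": {
  "commands": [
    [-0.0005, 0, 0.0035, 0, 0, 0],
    [-0.0005, 0.003, 0.0035, 0, 0, 0],
    [-0.0005, 0.003, 0.0035, 0, 0, 0]
  ]
}}

```text
time: 6.85
ee_pos: [0.4494, -0.2148, 0.2059]
eef_rot: [0.454, 0.542, -0.541, -0.455]
force: [-1.0, 0.5, -5.5]
width: 0.0237
```

```bash
python3 -c "
from h import *
st()"
```

```text
t 6.85 p [ 0.4494 -0.2148  0.2059] psi 9.98 y [-0.0003  0.0007 -1.    ] F [-1.002   0.517  -5.4926] M [-0.0392  0.1835 -0.0825] w 0.0237
```

Free now (Fz is back to the wrench's weight). Continue down.

{"method": "send_rows", "body": {
  "commands": [
    [0, 0.003, 0, 0, 0, 0],
    [0, 0.006, 0, 0, 0, 0],
    [0, 0.009, 0, 0, 0, 0],
    [0, 0.009, 0, 0, 0, 0]
  ]
}}

```text
time: 7.25
ee_pos: [0.4493, -0.2147, 0.203]
eef_rot: [0.454, 0.542, -0.541, -0.455]
force: [-0.6, -0.5, -4.5]
width: 0.0233
```

```bash
python3 -c "
from h import *
st()"
```

```text
t 7.25 p [ 0.4493 -0.2147  0.203 ] psi 9.98 y [-0.0006  0.0009 -1.    ] F [-0.6055 -0.5148 -4.4843] M [-0.0539  0.1663 -0.0345] w 0.0233
```

{"method": "send_rows", "body": {
  "commands": [
    [0, 0.003, 0, 0, 0, 0],
    [0, 0.006, 0, 0, 0, 0],
    [0, 0.009, 0, 0, 0, 0],
    [0, 0.012, 0, 0, 0, 0],
    [0, 0.012, 0, 0, 0, 0]
  ]
}}

```text
time: 7.75
ee_pos: [0.4493, -0.2147, 0.1993]
eef_rot: [0.454, 0.542, -0.541, -0.455]
force: [-0.7, -0.0, -5.0]
width: 0.0236
```

```bash
python3 -c "
from h import *
st()"
```

```text
t 7.75 p [ 0.4493 -0.2147  0.1993] psi 9.98 y [-0.0006  0.0009 -1.    ] F [-0.6982 -0.0432 -4.9736] M [-0.0556  0.1404 -0.0175] w 0.0236
```

{"method": "send_rows", "body": {
  "commands": [
    [0, 0.003, 0, 0, 0, 0],
    [0, 0.006, 0, 0, 0, 0],
    [0, 0.006, 0, 0, 0, 0]
  ]
}}

```text
time: 8.05
ee_pos: [0.4492, -0.2146, 0.1973]
eef_rot: [0.454, 0.542, -0.541, -0.455]
force: [0.9, -0.5, -5.2]
width: 0.0234
```

{"method": "send_rows", "body": {
  "commands": [
    [0, 0.0015, 0, 0, 0, 0],
    [0, 0.003, 0, 0, 0, 0],
    [0, 0.003, 0, 0, 0, 0]
  ]
}}

```text
time: 8.35
ee_pos: [0.4492, -0.2147, 0.1966]
eef_rot: [0.454, 0.542, -0.542, -0.455]
force: [-1.6, -0.5, -1.6]
width: 0.0236
```

```bash
python3 -c "
from h import *
st()"
```

```text
t 8.35 p [ 0.4492 -0.2147  0.1966] psi 9.98 y [-0.0008  0.001  -1.    ] F [-1.6239 -0.4869 -1.5533] M [ 0.0451  0.1702 -0.0357] w 0.0236
```

Seated: contact came at TCP z = 0.1967, close to the predicted 0.197. Now turn clockwise about the nut.

{"method": "send_rows", "body": {
  "commands": [
    [0.0079, 0, 0, 0, 0.0111, 0],
    [0.0158, 0, -0.0003, 0, 0.0222, 0],
    [0.0236, 0, -0.0006, 0, 0.0333, 0],
    [0.0315, 0, -0.0011, 0, 0.0444, 0],
    [0.0394, 0, -0.0017, 0, 0.0556, 0]
  ]
}}

```text
time: 8.85
ee_pos: [0.4476, -0.2028, 0.1966]
eef_rot: [0.478, 0.521, -0.521, -0.479]
force: [-1.8, -2.0, -3.1]
width: 0.0233
```

```bash
cat >> h.py <<'E'
C=np.array([.5827,-.1912])
def tq():
    o=get_obs();st();d=C-o["ee_pos"][:2];a=psi()[0];u=np.array([-np.sin(np.radians(a)),np.cos(np.radians(a))])
    print("r",np.linalg.norm(d),"ang",np.degrees(np.arctan2(d[1],d[0])),"Ft",o["force"][:2]@u,"Fr",o["force"][:2]@[u[1],-u[0]])
E
python3 -c "
from h import *
tq()"
```

```text
t 8.85 p [ 0.4476 -0.2028  0.1966] psi 4.89 y [-0.0008  0.0007 -1.    ] F [-1.8364 -2.0121 -3.078 ] M [-0.3033  0.0507 -0.1366] w 0.0233
r 0.13559725606694858 ang 4.923895850044278 Ft -1.8483093182447345 Fr -2.001153423315529
```

{"method": "send_rows", "body": {
  "commands": [
    [0.0079, 0, 0, 0, 0.0111, 0],
    [0.0158, 0, -0.0003, 0, 0.0222, 0],
    [0.0236, 0, -0.0006, 0, 0.0333, 0],
    [0.0315, 0, -0.0011, 0, 0.0444, 0],
    [0.0394, 0, -0.0017, 0, 0.0556, 0]
  ]
}}

```text
time: 9.35
ee_pos: [0.4469, -0.1916, 0.1967]
eef_rot: [-0.501, -0.499, 0.5, 0.501]
force: [-3.1, -7.1, -2.9]
width: 0.0235
```

```bash
python3 -c "
from h import *
tq()"
```

```text
t 9.35 p [ 0.4469 -0.1916  0.1967] psi -0.15 y [-0.0011 -0.0009 -1.    ] F [-3.1036 -7.0699 -2.9283] M [-1.0153  0.3981  0.1638] w 0.0235
r 0.13580963369337926 ang 0.15759429819808116 Ft -7.0779782227234715 Fr -3.085211414920325
```

{"method": "send_rows", "body": {
  "commands": [
    [0.0079, 0, 0, 0, 0.0111, 0],
    [0.0158, 0, -0.0003, 0, 0.0222, 0]
  ]
}}

```text
time: 9.55
ee_pos: [0.447, -0.1872, 0.1967]
eef_rot: [0.51, 0.49, -0.491, -0.509]
force: [-2.1, -5.9, -3.7]
width: 0.0233
```

{"method": "send_rows", "body": {
  "commands": [
    [0.0079, 0, 0, 0, 0.0111, 0],
    [0.0158, 0, -0.0003, 0, 0.0222, 0]
  ]
}}

```text
time: 9.75
ee_pos: [0.4472, -0.1827, 0.1967]
eef_rot: [0.518, 0.48, -0.483, -0.517]
force: [-2.3, -5.7, -2.2]
width: 0.0241
```

```bash
python3 -c "
from h import *
tq()"
```

```text
t 9.75 p [ 0.4472 -0.1827  0.1967] psi -4.18 y [-0.0015 -0.003  -1.    ] F [-2.2826 -5.7248 -2.2048] M [-0.8186  0.3037  0.5088] w 0.0241
r 0.13581902852677652 ang -3.6071494422191224 Ft -5.876051037304641 Fr -1.8587514766506539
```

```bash
python3 - <<'E'
from h import *
t=camera('top');cv2.imwrite("pics/t5.png",t[:,:,::-1]);s=camera('side')
c=lambda im,x,y,k,w,h:cv2.resize(im[y:y+h,x:x+w,::-1],None,fx=k,fy=k,interpolation=2)
cv2.imwrite("pics/c5.png",np.hstack([c(t,395,185,8,50,70),c(s,310,255,6,66,93)[:560]][:1]+[cv2.resize(c(s,305,265,7,57,80),(399,560))]))
tq()
E
```

```text
t 9.85 p [ 0.4472 -0.1825  0.1967] psi -4.17 y [-0.0015 -0.0026 -1.    ] F [-2.6143 -4.3641 -2.643 ] M [-0.7951  0.2675  0.4404] w 0.0236
r 0.13582445858368208 ang -3.6901939049318746 Ft -4.542491806626014 Fr -2.2903478538715745
```

View pics/c5.png

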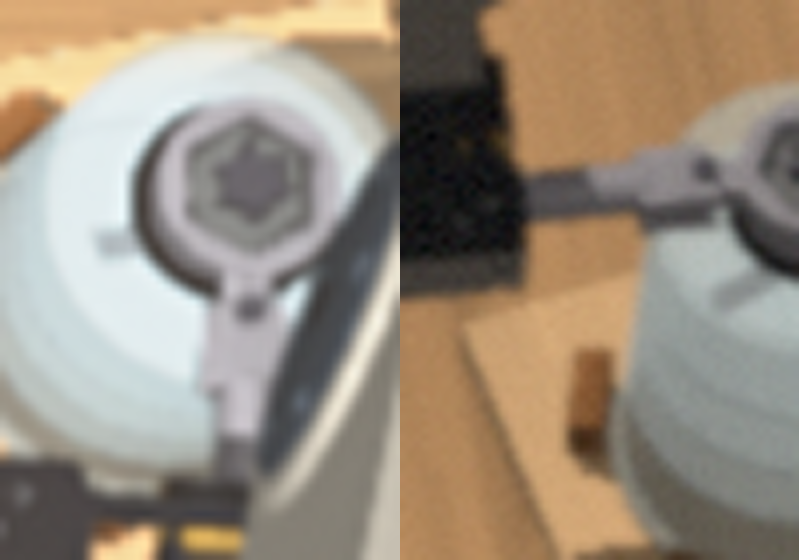

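```bash
python3 - <<'E' | sed -n '/-----/,$p'
from m import *
print('-----')
def an(a,b): d=a-b;return round(np.degrees(np.arctan2(d[1],d[0])),1)
for nm,x0,y0,z,r,h,psi_ in (("c3",400,170,.244,(248,259),(281,383),9.96),("c4",400,170,.210,(216,286),(250,408),9.99),("c5",395,185,.193,(249,185),(249,306),-4.17)):
  for dz in (0,.004,.008):
    R=atz("top",T(*r,x0,y0,8),z);H=atz("top",T(*h,x0,y0,8),z-dz);print(nm,dz,R,"ring-hinge",an(R,H),"psi",psi_,"diff",an(R,H)-psi_,np.linalg.norm((R-H)[:2]))
for nm,x0,y0,z,a,b in (("c4",400,170,.21,(207,222),(233,352)),("c5",395,185,.193,(251,112),(250,258))): print(nm,"hex",an(atz("top",T(*a,x0,y0,8),z),atz("top",T(*b,x0,y0,8),z)))
R=atz("top",T(249,306,395,185,8),.193);print("tube",an(R,atz("top",T(236,430,395,185,8),.190)))
E
```

```text
-----
c3 0 [ 0.5836 -0.1894  0.244 ] ring-hinge 11.8 psi 9.96 diff 1.8399999999999999 0.03610850987267723
c3 0.004 [ 0.5836 -0.1894  0.244 ] ring-hinge 13.7 psi 9.96 diff 3.7399999999999984 0.03544440709533619
c3 0.008 [ 0.5836 -0.1894  0.244 ] ring-hinge 15.8 psi 9.96 diff 5.84 0.03482319737745495
c4 0 [ 0.5848 -0.1884  0.21  ] ring-hinge 12.5 psi 9.99 diff 2.51 0.03681511241694479
c4 0.004 [ 0.5848 -0.1884  0.21  ] ring-hinge 14.4 psi 9.99 diff 4.41 0.0361861049994569
c4 0.008 [ 0.5848 -0.1884  0.21  ] ring-hinge 16.3 psi 9.99 diff 6.3100000000000005 0.03559669721546351
c5 0 [ 0.5835 -0.1903  0.193 ] ring-hinge -2.7 psi -4.17 diff 1.4699999999999998 0.03614364797469184
c5 0.004 [ 0.5835 -0.1903  0.193 ] ring-hinge -1.2 psi -4.17 diff 2.9699999999999998 0.035244316540719134
c5 0.008 [ 0.5835 -0.1903  0.193 ] ring-hinge 0.4 psi -4.17 diff 4.57 0.034370134805216314
c4 hex 8.3
c5 hex -3.1
tube -7.6
```

The ring-to-hinge line still matches the handle's yaw: 1.5° difference, against 1.8–2.5° when it was known to be straight. So it hasn't clicked yet, and I'll go on in small steps watching the full torque about the nut.

```bash
cat >> h.py <<'E'
def nt():
    o=get_obs();d=o["ee_pos"][:2]-C;f=o["force"]
    print("Tnut",round(d[0]*f[1]-d[1]*f[0]+o["ft_torque"][2],3),"Mz",round(o["ft_torque"][2],3),"ang",round(np.degrees(np.arctan2(-d[1],-d[0])),2),"psi",round(psi()[0],2),"F",f,"p",o["ee_pos"],"w",round(o["width"],4))
E
python3 -c "
from h import *
nt()"
```

```text
Tnut 1.055 Mz 0.44 ang -3.69 psi -4.17 F [-2.6143 -4.3641 -2.643 ] p [ 0.4472 -0.1825  0.1967] w 0.0236
```

{"method": "send_rows", "body": {
  "commands": [
    [0.0079, 0, 0, 0, 0.0111, 0],
    [0.0158, 0, -0.0003, 0, 0.0222, 0]
  ]
}}

```text
time: 10.05
ee_pos: [0.4475, -0.1779, 0.1967]
eef_rot: [0.527, 0.471, -0.474, -0.526]
force: [-1.1, -4.9, -3.3]
width: 0.0236
```

```bash
python3 -c "
from h import *
nt()"
```

```text
Tnut 1.197 Mz 0.514 ang -5.61 psi -6.17 F [-1.1255 -4.943  -3.2978] p [ 0.4475 -0.1779  0.1967] w 0.0236
```

{"method": "send_rows", "body": {
  "commands": [
    [0.0079, 0, 0, 0, 0.0111, 0],
    [0.0158, 0, -0.0003, 0, 0.0222, 0]
  ]
}}

```text
time: 10.25
ee_pos: [0.4481, -0.1734, 0.1967]
eef_rot: [0.535, 0.462, -0.464, -0.534]
force: [-1.9, -5.5, -1.9]
width: 0.0232
```

```bash
python3 -c "
from h import *
nt()"
```

```text
Tnut 1.316 Mz 0.542 ang -7.54 psi -8.16 F [-1.9345 -5.4997 -1.8622] p [ 0.4481 -0.1734  0.1967] w 0.0232
```

{"method": "send_rows", "body": {
  "commands": [
    [0.0079, 0, 0, 0, 0.0111, 0],
    [0.0158, 0, -0.0003, 0, 0.0222, 0]
  ]
}}

```text
time: 10.45
ee_pos: [0.4488, -0.1688, 0.1967]
eef_rot: [0.543, 0.452, -0.455, -0.542]
force: [-2.3, -4.9, -3.1]
width: 0.0237
```

```bash
python3 -c "
from h import *
nt()"
```

```text
Tnut 1.317 Mz 0.609 ang -9.47 psi -10.15 F [-2.3063 -4.9039 -3.1115] p [ 0.4488 -0.1688  0.1967] w 0.0237
```

{"method": "send_rows", "body": {
  "commands": [
    [0.0088, 0, 0, 0, 0.0111, 0],
    [0.0176, 0, -0.0003, 0, 0.0222, 0]
  ]
}}

```text
time: 10.65
ee_pos: [0.4497, -0.1639, 0.1967]
eef_rot: [0.551, 0.443, -0.446, -0.549]
force: [-3.0, -6.5, -2.9]
width: 0.0237
```

```bash
python3 -c "
from h import *
nt()"
```

```text
Tnut 1.557 Mz 0.609 ang -11.6 psi -12.13 F [-2.9665 -6.5264 -2.85  ] p [ 0.4497 -0.1639  0.1967] w 0.0237
```

Torque is rising steadily, 1.56 N m now. Continuing.

{"method": "send_rows", "body": {
  "commands": [
    [0.0085, 0, 0, 0, 0.0111, 0],
    [0.0165, 0, -0.0003, 0, 0.0222, 0]
  ]
}}

```text
time: 10.85
ee_pos: [0.4507, -0.1594, 0.1967]
eef_rot: [0.559, 0.433, -0.437, -0.557]
force: [-1.9, -5.7, -2.3]
width: 0.0235
```

```bash
python3 -c "
from h import *
nt()"
```

```text
Tnut 1.427 Mz 0.619 ang -13.56 psi -14.11 F [-1.9487 -5.6523 -2.3447] p [ 0.4507 -0.1594  0.1967] w 0.0235
```

{"method": "send_rows", "body": {
  "commands": [
    [0.0081, 0, 0, 0, 0.0111, 0],
    [0.0162, 0, -0.0003, 0, 0.0222, 0]
  ]
}}

```text
time: 11.05
ee_pos: [0.4518, -0.155, 0.1967]
eef_rot: [0.566, 0.423, -0.427, -0.564]
force: [-3.2, -6.3, -1.8]
width: 0.0236
```

```bash
python3 -c "
from h import *
nt();camera('top');nt();camera('top');nt()"
```

```text
Tnut 1.615 Mz 0.674 ang -15.48 psi -16.09 F [-3.1892 -6.3049 -1.8166] p [ 0.4518 -0.155   0.1967] w 0.0236
Tnut 1.408 Mz 0.644 ang -15.59 psi -16.15 F [-2.6542 -5.098  -2.1902] p [ 0.4518 -0.1547  0.1966] w 0.0234
Tnut 1.288 Mz 0.581 ang -15.54 psi -16.07 F [-2.3056 -4.7615 -3.6785] p [ 0.4518 -0.1548  0.1967] w 0.0233
```

{"method": "send_rows", "body": {
  "commands": [
    [0.0081, 0, 0, 0, 0.0111, 0],
    [0.0162, 0, -0.0003, 0, 0.0222, 0]
  ]
}}

```text
time: 11.35
ee_pos: [0.4531, -0.1505, 0.1967]
eef_rot: [0.574, 0.413, -0.418, -0.571]
force: [-2.7, -6.2, -2.8]
width: 0.0236
```

```bash
python3 -c "
from h import *
nt()"
```

```text
Tnut 1.693 Mz 0.779 ang -17.42 psi -18.05 F [-2.7398 -6.1904 -2.8288] p [ 0.4531 -0.1505  0.1967] w 0.0236
```

{"method": "send_rows", "body": {
  "commands": [
    [0.0085, 0, 0, 0, 0.0111, 0],
    [0.0165, 0, -0.0003, 0, 0.0222, 0]
  ]
}}

```text
time: 11.55
ee_pos: [0.4545, -0.1462, 0.1966]
eef_rot: [0.581, 0.403, -0.408, -0.578]
force: [-2.8, -5.1, -2.7]
width: 0.0235
```

```bash
python3 -c "
from h import *
nt()"
```

```text
Tnut 1.62 Mz 0.834 ang -19.36 psi -20.01 F [-2.8097 -5.1441 -2.7035] p [ 0.4545 -0.1462  0.1966] w 0.0235
```

{"method": "send_rows", "body": {
  "commands": [
    [0.0095, 0, 0, 0, 0.0111, 0],
    [0.018, 0, -0.0003, 0, 0.0222, 0]
  ]
}}

```text
time: 11.75
ee_pos: [0.4562, -0.1415, 0.1965]
eef_rot: [0.588, 0.392, -0.399, -0.584]
force: [-2.4, -7.2, -1.7]
width: 0.0236
```

```bash
python3 -c "
from h import *
nt()"
```

```text
Tnut 1.786 Mz 0.752 ang -21.44 psi -21.97 F [-2.3596 -7.2443 -1.7203] p [ 0.4562 -0.1415  0.1965] w 0.0236
```

{"method": "send_rows", "body": {
  "commands": [
    [0.0085, 0, 0, 0, 0.0111, 0],
    [0.0165, 0, -0.0003, 0, 0.0222, 0]
  ]
}}

```text
time: 11.95
ee_pos: [0.4579, -0.1374, 0.1965]
eef_rot: [0.595, 0.382, -0.389, -0.59]
force: [-3.3, -7.7, -3.2]
width: 0.0236
```

```bash
python3 -c "
from h import *
nt()"
```

```text
Tnut 1.952 Mz 0.818 ang -23.32 psi -23.93 F [-3.3212 -7.6557 -3.1589] p [ 0.4579 -0.1374  0.1965] w 0.0236
```

Torque is 1.95 N m, close to the click, so 1° at a time.

{"method": "send_rows", "body": {
  "commands": [
    [0.0045, 0, 0, 0, 0.0056, 0],
    [0.0085, 0, 0, 0, 0.0111, 0]
  ]
}}

```text
time: 12.15
ee_pos: [0.4588, -0.1355, 0.1965]
eef_rot: [0.598, 0.377, -0.385, -0.593]
force: [-2.4, -6.2, -2.3]
width: 0.0233
```

```bash
python3 -c "
from h import *
nt()"
```

```text
Tnut 1.822 Mz 0.919 ang -24.21 psi -24.86 F [-2.3546 -6.2255 -2.2937] p [ 0.4588 -0.1355  0.1965] w 0.0233
```

{"method": "send_rows", "body": {
  "commands": [
    [0.0045, 0, 0, 0, 0.0056, 0],
    [0.0085, 0, 0, 0, 0.0111, 0]
  ]
}}

```text
time: 12.35
ee_pos: [0.4596, -0.1336, 0.1965]
eef_rot: [0.602, 0.371, -0.38, -0.596]
force: [-2.9, -7.2, -1.6]
width: 0.0234
```

```bash
python3 -c "
from h import *
nt()"
```

```text
Tnut 1.951 Mz 0.902 ang -25.08 psi -25.79 F [-2.876  -7.1805 -1.5563] p [ 0.4596 -0.1336  0.1965] w 0.0234
```

{"method": "send_rows", "body": {
  "commands": [
    [0.0045, 0, 0, 0, 0.0056, 0],
    [0.009, 0, 0, 0, 0.0111, 0]
  ]
}}

```text
time: 12.55
ee_pos: [0.4606, -0.1316, 0.1964]
eef_rot: [0.605, 0.366, -0.376, -0.599]
force: [-2.8, -7.4, -2.8]
width: 0.0238
```

```bash
python3 -c "
from h import *
nt()"
```

```text
Tnut 1.75 Mz 0.685 ang -26.0 psi -26.73 F [-2.7733 -7.372  -2.7575] p [ 0.4606 -0.1316  0.1964] w 0.0238
```

{"method": "send_rows", "body": {
  "commands": [
    [0.0045, 0, 0, 0, 0.0056, 0],
    [0.0085, 0, 0, 0, 0.0111, 0]
  ]
}}

```text
time: 12.75
ee_pos: [0.4615, -0.1298, 0.1964]
eef_rot: [0.608, 0.361, -0.371, -0.602]
force: [-1.8, -7.0, -2.4]
width: 0.0231
```

```bash
python3 -c "
from h import *
nt();cv2.imwrite('pics/t6.png',camera('top')[:,:,::-1]);nt()"
```

```text
Tnut 1.455 Mz 0.5 ang -26.86 psi -27.7 F [-1.7802 -6.9786 -2.3935] p [ 0.4615 -0.1298  0.1964] w 0.0231
Tnut 1.608 Mz 0.529 ang -26.91 psi -27.74 F [-3.8464 -6.9545 -2.2188] p [ 0.4615 -0.1297  0.1964] w 0.0235
```

The torque and Mz are falling (1.95 → 1.5), so it is breaking over. Estimated head angle is about 0.04; one degree more.

{"method": "send_rows", "body": {
  "commands": [
    [0.0045, 0, 0, 0, 0.0056, 0],
    [0.0085, 0, 0, 0, 0.0111, 0]
  ]
}}

```text
time: 13.0
ee_pos: [0.4625, -0.1279, 0.1964]
eef_rot: [0.612, 0.355, -0.366, -0.605]
force: [-2.1, -7.5, -1.9]
width: 0.0236
```

```bash
python3 - <<'E'
from h import *
nt();t=camera('top');nt();cv2.imwrite('pics/t7.png',t[:,:,::-1])
c=lambda im,x,y,k,w,h:cv2.resize(im[y:y+h,x:x+w,::-1],None,fx=k,fy=k,interpolation=2)
cv2.imwrite("pics/c7.png",np.hstack([c(cv2.imread('pics/t6.png')[:,:,::-1],380,185,6,65,80),c(t,380,185,6,65,80)]))
E
```

```text
Tnut 1.315 Mz 0.278 ang -27.78 psi -28.73 F [-2.1103 -7.5122 -1.9496] p [ 0.4625 -0.1279  0.1964] w 0.0236
Tnut 1.425 Mz 0.31 ang -27.82 psi -28.77 F [-3.2113 -7.587  -2.4268] p [ 0.4626 -0.1278  0.1964] w 0.0232
```

View pics/c7.png

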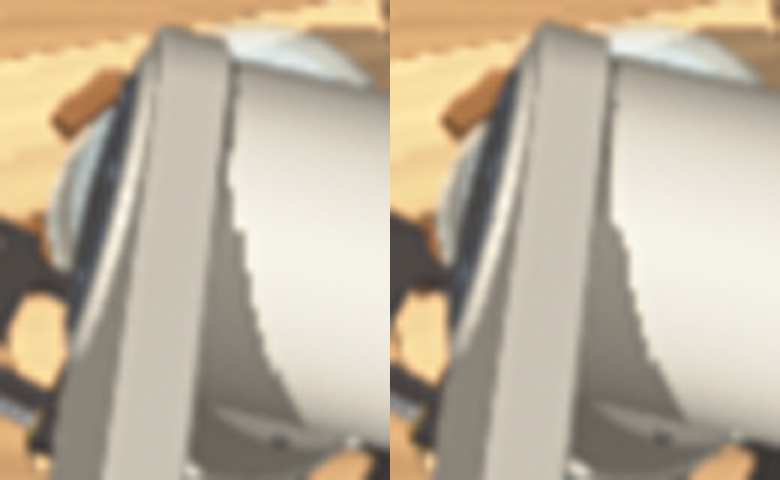

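The top view is blocked by the arm here, but the force trend is clear (1.95 → 1.3 N m, Mz 0.9 → 0.3). I put the head at roughly 0.05–0.065 rad. I'll add 0.8° for margin and look from the side.

{"method": "send_rows", "body": {
  "commands": [
    [0.0035, 0, 0, 0, 0.0045, 0],
    [0.007, 0, 0, 0, 0.009, 0]
  ]
}}

```text
time: 13.25
ee_pos: [0.4633, -0.1264, 0.1964]
eef_rot: [0.615, 0.35, -0.361, -0.607]
force: [-3.1, -7.5, -3.2]
width: 0.0233
```

```bash
python3 - <<'E'
from h import *
nt();t=camera('side');nt()
cv2.imwrite("pics/c8.png",cv2.resize(t[250:330,300:400,::-1],None,fx=7,fy=7,interpolation=2))
E
```

```text
Tnut 1.268 Mz 0.174 ang -28.51 psi -29.58 F [-3.0606 -7.4979 -3.2242] p [ 0.4633 -0.1264  0.1964] w 0.0233
Tnut 1.082 Mz 0.102 ang -28.55 psi -29.62 F [-2.846  -6.6674 -2.2611] p [ 0.4634 -0.1263  0.1964] w 0.0231
```

View pics/c8.png

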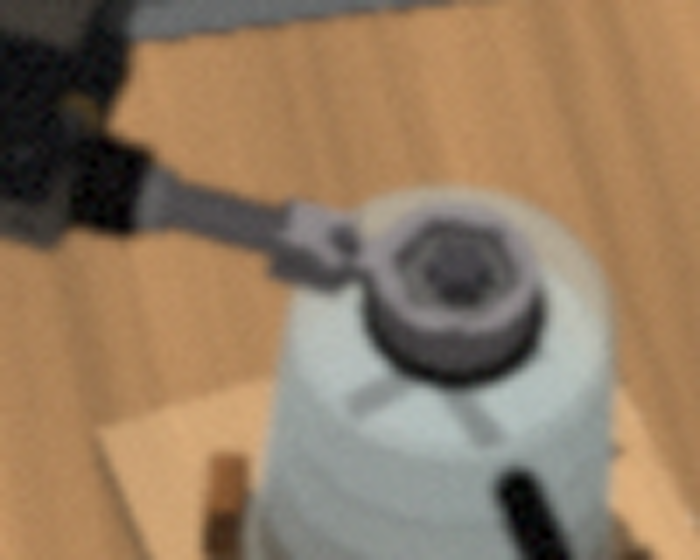

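Torque has fallen to about 1.1 N m and the ring is still down: clicked. Now ease back to unload.

{"method": "send_rows", "body": {
  "commands": [
    [-0.015, 0, 0, 0, -0.022, 0],
    [-0.03, 0, -0.001, 0, -0.045, 0],
    [-0.045, 0, -0.002, 0, -0.068, 0],
    [-0.053, 0, -0.003, 0, -0.08, 0],
    [-0.053, 0, -0.003, 0, -0.08, 0]
  ]
}}

```text
time: 13.8
ee_pos: [0.4568, -0.1401, 0.1968]
eef_rot: [0.591, 0.388, -0.398, -0.584]
force: [1.8, 3.9, -2.9]
width: 0.0236
```

```bash
python3 -c "
from h import *
nt();tq()"
```

```text
Tnut 0.056 Mz 0.641 ang -22.09 psi -22.43 F [ 1.7796  3.9327 -2.8926] p [ 0.4568 -0.1401  0.1968] w 0.0236
t 13.8 p [ 0.4568 -0.1401  0.1968] psi -22.43 y [-0.0071 -0.0159 -0.9998] F [ 1.7796  3.9327 -2.8926] M [ 0.6605 -0.5983  0.6415] w 0.0236
r 0.13585610120775302 ang -22.08971660938876 Ft 4.314182625632042 Fr 0.14443071049905437
```

```bash
python3 -c "
from h import *
o=get_obs();print(cmd(o['ee_pos'],psi()[0]+2))"
```

```text
[ 0.      0.      0.     -0.0005 -0.0222 -0.011 ]
```

{"method": "send_rows", "body": {
  "commands": [
    [0.002, 0, 0, 0, -0.011, -0.005],
    [0.003, 0, 0, 0, -0.022, -0.011],
    [0.003, 0, 0, 0, -0.022, -0.011]
  ]
}}

```text
time: 14.1
ee_pos: [0.4566, -0.1405, 0.1967]
eef_rot: [0.581, 0.402, -0.404, -0.581]
force: [-2.0, -6.1, -3.4]
width: 0.0238
```

```bash
python3 -c "
from h import *
nt();tq()"
```

```text
Tnut -0.105 Mz -0.978 ang -21.92 psi -20.49 F [-1.9853 -6.1271 -3.4406] p [ 0.4566 -0.1405  0.1967] w 0.0238
t 14.1 p [ 0.4566 -0.1405  0.1967] psi -20.49 y [-0.0015 -0.0012 -1.    ] F [-1.9853 -6.1271 -3.4406] M [-1.4913  0.3046 -0.9784] w 0.0238
r 0.13589823731217637 ang -21.91636847502599 Ft -6.434416251330657 Fr 0.28465541517107057
```

{"method": "send_rows", "body": {
  "commands": [
    [0, 0, 0, 0, 0.0125, 0],
    [0, 0, 0, 0, 0.0125, 0],
    [0, 0, 0, 0, 0.0125, 0]
  ]
}}

```text
time: 14.4
ee_pos: [0.4566, -0.1406, 0.1967]
eef_rot: [0.585, 0.397, -0.398, -0.585]
force: [-0.7, -1.7, -2.7]
width: 0.023
```

```bash
python3 -c "
from h import *
nt();tq()"
```

```text
Tnut 0.164 Mz -0.084 ang -21.88 psi -21.59 F [-0.7032 -1.6849 -2.7426] p [ 0.4566 -0.1406  0.1967] w 0.023
t 14.4 p [ 0.4566 -0.1406  0.1967] psi -21.59 y [-0.0015 -0.0014 -1.    ] F [-0.7032 -1.6849 -2.7426] M [-0.4902 -0.0931 -0.0843] w 0.023
r 0.1358730964747375 ang -21.879759067783276 Ft -1.825483577487828 Fr -0.034020847579056705
```

Nearly free of load. Lift slowly at first.

{"method": "send_rows", "body": {
  "commands": [
    [-0.001, -0.007, 0, 0, 0, 0],
    [-0.001, -0.015, 0, 0, 0, 0],
    [-0.001, -0.025, 0, 0, 0, 0],
    [-0.001, -0.035, 0, 0, 0, 0]
  ]
}}

```text
time: 14.8
ee_pos: [0.4574, -0.1411, 0.2071]
eef_rot: [0.585, 0.397, -0.398, -0.584]
force: [8.6, -5.2, -12.3]
width: 0.0236
```

```bash
python3 -c "
from h import *
nt()"
```

```text
Tnut 0.174 Mz -0.052 ang -21.79 psi -21.56 F [  8.6203  -5.247  -12.2859] p [ 0.4574 -0.1411  0.2071] w 0.0236
```

{"method": "send_rows", "body": {
  "commands": [
    [0, 0, -0.003, 0, 0, 0],
    [0, -0.005, -0.003, 0, 0, 0],
    [0, -0.015, -0.003, 0, 0, 0],
    [0, -0.03, -0.003, 0, 0, 0]
  ]
}}

```text
time: 15.2
ee_pos: [0.4588, -0.1417, 0.2158]
eef_rot: [0.586, 0.397, -0.398, -0.584]
force: [8.0, -4.6, -13.8]
width: 0.0232
```

```bash
python3 -c "
from h import *
nt()"
```

```text
Tnut 0.136 Mz -0.041 ang -21.79 psi -21.55 F [  7.9855  -4.6195 -13.777 ] p [ 0.4588 -0.1417  0.2158] w 0.0232
```

```bash
python3 - <<'E'
from h import *
t=camera('side');st()
cv2.imwrite("pics/c9.png",cv2.resize(t[240:320,300:400,::-1],None,fx=7,fy=7,interpolation=2))
E
```

```text
t 15.25 p [ 0.459  -0.1417  0.2166] psi -21.55 y [ 0.0013 -0.0026 -1.    ] F [  4.2188  -3.3161 -11.4372] M [-0.3617 -0.03   -0.0044] w 0.0234
```

View pics/c9.png

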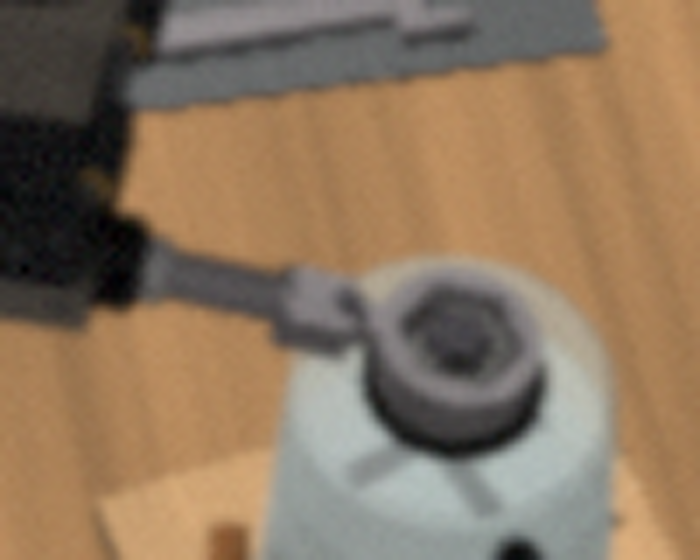

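The ring is still on the nut: the lift pitched the wrench in the pads because the ring binds. Go back down level, measure the residual moment, and relieve it before lifting.

```bash
cat >> h.py <<'E'
def res():
    o=get_obs();f=o["force"];m=o["ft_torque"]-np.cross([0,0,-.144],f);a=np.radians(psi()[0])
    print("p",o["ee_pos"],"psi",round(np.degrees(a),2),"F",f,"| axial",f[:2]@[np.cos(a),np.sin(a)],"lat",f[:2]@[-np.sin(a),np.cos(a)],"roll",m[:2]@[np.cos(a),np.sin(a)],"pitch",m[:2]@[-np.sin(a),np.cos(a)],"Mz",m[2])
E
python3 -c "
from h import *
res();print(cmd((.4568,-.1408,.1975),-21.5))"
```

```text
p [ 0.459  -0.1417  0.2166] psi -21.55 F [  4.2188  -3.3161 -11.4372] | axial 5.14204204052737 lat -1.53428541949966 roll -0.10442446654657667 pitch 0.5796361914624797 Mz -0.004437906501535749
[ 0.0003  0.0637  0.008   0.0014 -0.0006 -0.0012]
```

{"method": "send_rows", "body": {
  "commands": [
    [0, 0.01, 0.001, 0, 0, 0],
    [0, 0.02, 0.003, 0, 0, 0],
    [0, 0.03, 0.004, 0, 0, 0],
    [0, 0.04, 0.005, 0, 0, 0]
  ]
}}

```text
time: 15.65
ee_pos: [0.4572, -0.141, 0.2048]
eef_rot: [0.586, 0.398, -0.398, -0.584]
force: [-5.5, 1.4, 2.5]
width: 0.0233
```

```bash
python3 -c "
from h import *
res()"
```

```text
p [ 0.4572 -0.141   0.2048] psi -21.55 F [-5.508   1.4064  2.5449] | axial -5.63957061037205 lat -0.7152545871345287 roll -0.1629854304881149 pitch -0.5965176562256281 Mz -0.03748913685521996
```

{"method": "send_rows", "body": {
  "commands": [
    [0, 0.007, 0.0005, 0, 0, 0],
    [0, 0.014, 0.001, 0, 0, 0],
    [0, 0.02, 0.0015, 0, 0, 0],
    [0, 0.023, 0.0015, 0, 0, 0]
  ]
}}

```text
time: 16.05
ee_pos: [0.4564, -0.1407, 0.1979]
eef_rot: [0.585, 0.397, -0.398, -0.584]
force: [-5.3, 0.9, 3.1]
width: 0.0237
```

```bash
python3 -c "
from h import *
res()"
```

```text
p [ 0.4564 -0.1407  0.1979] psi -21.55 F [-5.3036  0.9136  3.1295] | axial -5.268392296725423 lat -1.09844456520464 roll -0.1596357742918959 pitch -0.5613536908998701 Mz -0.024680478122024105
```

{"method": "send_rows", "body": {
  "commands": [
    [0.001, -0.002, 0.001, 0, 0, 0.0022],
    [0.001, -0.003, 0.0017, 0, 0, 0.0022],
    [0.001, -0.003, 0.0017, 0, 0, 0.0022]
  ]
}}

```text
time: 16.35
ee_pos: [0.4564, -0.1404, 0.1989]
eef_rot: [0.586, 0.397, -0.399, -0.583]
force: [0.2, -3.3, -3.7]
width: 0.0236
```

```bash
python3 -c "
from h import *
res()"
```

```text
p [ 0.4564 -0.1404  0.1989] psi -21.54 F [ 0.2188 -3.3287 -3.6602] | axial 1.4257108938943124 lat -3.015886326933226 roll -0.08543451216716684 pitch -0.2705996566471926 Mz -0.08491475950613905
```

{"method": "send_rows", "body": {
  "commands": [
    [-0.004, 0, 0, 0, -0.0055, 0.001],
    [-0.008, 0, 0, 0, -0.0111, 0.001],
    [-0.008, 0, 0, 0, -0.0111, 0.001]
  ]
}}

```text
time: 16.65
ee_pos: [0.4556, -0.1427, 0.1988]
eef_rot: [0.583, 0.401, -0.405, -0.579]
force: [-0.6, -0.7, -3.7]
width: 0.0234
```

```bash
python3 -c "
from h import *
res()"
```

```text
p [ 0.4556 -0.1427  0.1988] psi -20.52 F [-0.6063 -0.6505 -3.6538] | axial -0.339738678509173 lat -0.8218047463740981 roll -0.04002729356081022 pitch -0.3253590396313608 Mz -0.13051916714626347
```

{"method": "send_rows", "body": {
  "commands": [
    [0, -0.003, 0, 0, 0, 0.0005],
    [0, -0.005, 0, 0, 0, 0.0005],
    [0, -0.005, 0, 0, 0, 0.0005]
  ]
}}

```text
time: 16.95
ee_pos: [0.4556, -0.1427, 0.2002]
eef_rot: [0.583, 0.401, -0.405, -0.579]
force: [2.0, -2.3, -6.4]
width: 0.0234
```

```bash
python3 -c "
from h import *
res()"
```

```text
p [ 0.4556 -0.1427  0.2002] psi -20.52 F [ 1.9707 -2.312  -6.414 ] | axial 2.656120040735594 lat -1.4744787160947175 roll 0.036528960573330736 pitch 0.16819469379955101 Mz -0.10549772922519826
```

{"method": "send_rows", "body": {
  "commands": [
    [-0.004, -0.002, -0.002, 0, -0.0055, 0],
    [0.002, -0.004, -0.002, 0, 0.003, 0],
    [-0.004, -0.007, -0.002, 0, -0.0055, 0],
    [-0.001, -0.009, -0.002, 0, -0.001, 0]
  ]
}}

```text
time: 17.35
ee_pos: [0.4556, -0.1431, 0.2028]
eef_rot: [0.583, 0.401, -0.406, -0.579]
force: [-1.0, -1.5, -6.2]
width: 0.0237
```

```bash
python3 -c "
from h import *
res()"
```

```text
p [ 0.4556 -0.1431  0.2028] psi -20.41 F [-0.9989 -1.4958 -6.197 ] | axial -0.4145801021423383 lat -1.750221630285934 roll 0.11647307932999491 pitch 0.2607658959127942 Mz -0.0794176523315135
```

{"method": "send_rows", "body": {
  "commands": [
    [-0.006, -0.003, 0, 0, -0.0055, -0.001],
    [-0.001, -0.006, 0, 0, 0.003, -0.001],
    [-0.006, -0.009, 0, 0, -0.0055, -0.001],
    [-0.003, -0.012, 0, 0, -0.001, -0.001]
  ]
}}

```text
time: 17.75
ee_pos: [0.4553, -0.144, 0.2066]
eef_rot: [0.582, 0.403, -0.406, -0.579]
force: [0.7, 0.7, -6.1]
width: 0.0236
```

```bash
python3 -c "
from h import *
res()"
```

```text
p [ 0.4553 -0.144   0.2066] psi -20.29 F [ 0.6908  0.669  -6.1174] | axial 0.41590789236261716 lat 0.8670607912983619 roll -0.007022073943203958 pitch 0.26851658787260557 Mz 0.05374588364583546
```

Coming up with little force. Keep lifting.

{"method": "send_rows", "body": {
  "commands": [
    [-0.003, -0.004, 0, 0, -0.004, 0],
    [0.002, -0.008, 0, 0, 0.004, 0],
    [-0.003, -0.012, 0, 0, -0.004, 0],
    [0.001, -0.016, 0, 0, 0.001, 0]
  ]
}}

```text
time: 18.15
ee_pos: [0.4554, -0.1439, 0.2116]
eef_rot: [0.582, 0.402, -0.405, -0.579]
force: [0.7, 0.4, -4.5]
width: 0.0236
```

```bash
python3 -c "
from h import *
res()"
```

```text
p [ 0.4554 -0.1439  0.2116] psi -20.37 F [ 0.6849  0.4062 -4.4943] | axial 0.5006530480431669 lat 0.6191647722406564 roll -0.07577496039236988 pitch 0.2531459296115522 Mz 0.0034487794739989086
```

{"method": "send_rows", "body": {
  "commands": [
    [0, -0.008, 0, 0, 0, 0],
    [0, -0.016, 0, 0, 0, 0],
    [0, -0.025, 0, 0, 0, 0],
    [0, -0.035, 0, 0, 0, 0]
  ]
}}

```text
time: 18.55
ee_pos: [0.4554, -0.1438, 0.2223]
eef_rot: [0.582, 0.402, -0.405, -0.579]
force: [-0.6, 0.2, -5.3]
width: 0.0238
```

```bash
python3 -c "
from h import *
res()"
```

```text
p [ 0.4554 -0.1438  0.2223] psi -20.37 F [-0.6464  0.1623 -5.3065] | axial -0.6624886231860198 lat -0.07279775550450392 roll 0.048600554796017624 pitch -0.01131481285241343 Mz -0.0012416127231001382
```

{"method": "send_rows", "body": {
  "commands": [
    [0, -0.06, 0, 0, 0, 0],
    [0, -0.15, 0, 0, 0, 0],
    [0, -0.27, 0, 0, 0, 0],
    [0, -0.27, 0, 0, 0, 0]
  ]
}}

```text
time: 18.95
ee_pos: [0.4579, -0.1441, 0.3078]
eef_rot: [0.584, 0.404, -0.404, -0.577]
force: [1.8, -0.5, -6.1]
width: 0.0236
```

```bash
python3 -c "
from h import *
res();print(cmd((.50,.06,.30),-12))"
```

```text
p [ 0.4579 -0.1441  0.3078] psi -20.37 F [ 1.7576 -0.5111 -6.0683] | axial 1.8255338675423496 lat 0.1327048565496824 roll -0.03004147515558071 pitch 0.23807770858871982 Mz -0.00924302204567695
[ 0.6867  0.0208  0.1055  0.0056 -0.093  -0.0043]
```

{"method": "send_rows", "body": {
  "commands": [
    [0.12, 0, 0.02, 0, -0.02, 0],
    [0.26, 0.01, 0.04, 0, -0.04, 0],
    [0.42, 0.02, 0.06, 0, -0.06, 0],
    [0.56, 0.02, 0.08, 0, -0.08, 0],
    [0.68, 0.02, 0.1, 0.005, -0.093, -0.004]
  ]
}}

```text
time: 19.45
ee_pos: [0.5003, 0.0597, 0.2987]
eef_rot: [0.549, 0.445, -0.446, -0.549]
force: [1.0, -0.5, -5.5]
width: 0.0232
```

```bash
python3 -c "
from h import *
res();print(cmd((.5195,.254,.25),-3.6))"
```

```text
p [0.5003 0.0597 0.2987] psi -11.89 F [ 1.0047 -0.4989 -5.5385] | axial 1.0858896044136337 lat -0.2812347176712979 roll 0.04212914535988613 pitch 0.21807091559477385 Mz 0.03756025326089575
[ 0.6469  0.162   0.0707 -0.0003 -0.0921 -0.0004]
```

{"method": "send_rows", "body": {
  "commands": [
    [0.14, 0.03, 0.015, 0, -0.02, 0],
    [0.28, 0.06, 0.03, 0, -0.04, 0],
    [0.42, 0.1, 0.05, 0, -0.06, 0],
    [0.56, 0.14, 0.06, 0, -0.08, 0],
    [0.647, 0.162, 0.071, 0, -0.092, 0]
  ]
}}

```text
time: 19.95
ee_pos: [0.5187, 0.2565, 0.2473]
eef_rot: [-0.514, -0.484, 0.485, 0.515]
force: [1.3, -0.0, -4.1]
width: 0.0234
```

```bash
python3 -c "
from h import *
res();print(cmd((.5195,.254,.04),-3.6))"
```

```text
p [0.5187 0.2565 0.2473] psi -3.47 F [ 1.29   -0.0168 -4.1279] | axial 1.2886370981476682 lat 0.06129241173193111 roll 0.04760072783801952 pitch 0.29117005599516804 Mz 0.016090294406690638
[-0.0075  0.6911 -0.005  -0.0016  0.0015 -0.0006]
```

{"method": "send_rows", "body": {
  "commands": [
    [-0.007, 0.15, -0.005, 0, 0.001, 0],
    [-0.007, 0.3, -0.005, 0, 0.001, 0],
    [-0.007, 0.45, -0.005, 0, 0.001, 0],
    [-0.007, 0.57, -0.005, 0, 0.001, 0],
    [-0.007, 0.66, -0.005, -0.001, 0.001, 0]
  ]
}}

```text
time: 20.45
ee_pos: [0.5174, 0.2532, 0.0455]
eef_rot: [-0.515, -0.482, 0.486, 0.516]
force: [0.4, -0.2, -4.7]
width: 0.0238
```

{"method": "send_rows", "body": {
  "commands": [
    [0, 0.012, 0, 0, 0, 0],
    [0, 0.024, 0, 0, 0, 0],
    [0, 0.036, 0, 0, 0, 0]
  ]
}}

```text
time: 20.75
ee_pos: [0.5181, 0.2535, 0.0353]
eef_rot: [-0.515, -0.483, 0.486, 0.516]
force: [-0.3, -0.4, -3.9]
width: 0.0234
```

```bash
python3 -c "
from h import *
res()"
```

```text
p [0.5181 0.2535 0.0353] psi -3.55 F [-0.2802 -0.4116 -3.8622] | axial -0.2541776513041475 lat -0.4282005297321041 roll 0.058426116485393156 pitch 0.08058896358689406 Mz 0.003817998396975685
```

{"method": "send_rows", "body": {
  "commands": [
    [0, 0.007, 0, 0, 0, 0],
    [0, 0.014, 0, 0, 0, 0],
    [0, 0.02, 0, 0, 0, 0]
  ]
}}

```text
time: 21.05
ee_pos: [0.5187, 0.2537, 0.03]
eef_rot: [-0.515, -0.484, 0.485, 0.515]
force: [-0.7, -0.5, -4.6]
width: 0.0234
```

{"method": "send_rows", "body": {
  "commands": [
    [0, 0.005, 0, 0, 0, 0],
    [0, 0.01, 0, 0, 0, 0],
    [0, 0.01, 0, 0, 0, 0]
  ]
}}

```text
time: 21.35
ee_pos: [0.5186, 0.2537, 0.027]
eef_rot: [-0.515, -0.484, 0.485, 0.515]
force: [-0.6, -0.2, -4.3]
width: 0.0236
```

```bash
python3 -c "
from h import *
res()"
```

```text
p [0.5186 0.2537 0.027 ] psi -3.55 F [-0.6068 -0.249  -4.2874] | axial -0.5902492221151483 lat -0.28614462711854877 roll 0.08868786526072026 pitch -0.07516211405604575 Mz 0.025813268574486008
```

{"method": "send_rows", "body": {
  "commands": [
    [0, 0.003, 0, 0, 0, 0],
    [0, 0.006, 0, 0, 0, 0],
    [0, 0.006, 0, 0, 0, 0]
  ]
}}

```text
time: 21.65
ee_pos: [0.5187, 0.2538, 0.0255]
eef_rot: [-0.515, -0.484, 0.485, 0.515]
force: [-2.8, 0.4, 0.1]
width: 0.0234
```

```bash
python3 -c "
from h import *
res()"
```

```text
p [0.5187 0.2538 0.0255] psi -3.55 F [-2.8076  0.351   0.085 ] | axial -2.8239618746008803 lat 0.17638170175871926 roll 0.009571771037216384 pitch -0.4966802112046145 Mz -0.04365296015352154
```

Resting on the mat (Fz about 0). Release, let it settle, then retreat straight up.

{"method": "send_rows", "body": {
  "commands": [
    [0, 0, 0, 0, 0, 0],
    [0, 0, 0, 0, 0, 0],
    [0, 0, 0, 0, 0, 0],
    [0, 0, 0, 0, 0, 0],
    [0, 0, 0, 0, 0, 0]
  ],
  "claw": 100
}}

```text
time: 22.15
ee_pos: [0.5188, 0.2538, 0.0255]
eef_rot: [-0.515, -0.484, 0.485, 0.515]
force: [0.4, 0.2, -0.1]
width: 0.0615
```

{"method": "send_rows", "body": {
  "commands": [
    [0, 0, 0, 0, 0, 0],
    [0, 0, 0, 0, 0, 0],
    [0, 0, 0, 0, 0, 0]
  ]
}}

```text
time: 22.45
ee_pos: [0.5188, 0.2538, 0.0255]
eef_rot: [-0.515, -0.484, 0.485, 0.515]
force: [0.7, 0.1, -0.1]
width: 0.0855
```

{"method": "send_rows", "body": {
  "commands": [
    [0, -0.08, 0, 0, 0, 0],
    [0, -0.2, 0, 0, 0, 0],
    [0, -0.35, 0, 0, 0, 0],
    [0, -0.5, 0, 0, 0, 0],
    [0, -0.6, 0, 0, 0, 0]
  ]
}}

```text
time: 22.95
ee_pos: [0.5198, 0.2544, 0.2088]
eef_rot: [0.516, 0.485, -0.484, -0.515]
force: [0.2, 1.1, -0.2]
width: 0.0919
```

```bash
python3 - <<'E'
from h import *
st();t=camera('top');s=camera('side')
c=lambda im,x,y,k,w,h:cv2.resize(im[y:y+h,x:x+w,::-1],None,fx=k,fy=k,interpolation=2)
cv2.imwrite("pics/c10.png",np.hstack([cv2.resize(t[:,:,::-1],(400,300)),c(s,230,140,2.5,160,120)]))
E
```

```text
t 22.95 p [0.5198 0.2544 0.2088] psi -3.55 y [ 0.0016  0.0003 -1.    ] F [ 0.2475  1.0876 -0.1941] M [ 0.0678 -0.0412  0.0279] w 0.0919
```

View pics/c10.png

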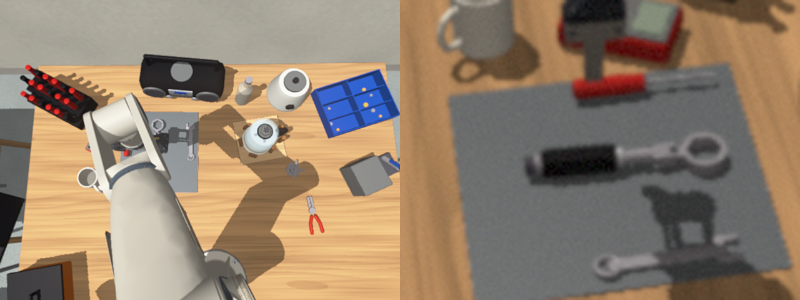

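The wrench lies flat and straight on the mat, in its old place between the screwdriver and the spanner. The gripper is clear and the bystanders are unmoved. I'm handing in.

```bash
python3 -c "
from h import *
print(hand_in());st()"
```

```text
the job is handed in; nothing more can be done
None
the job is handed in; nothing more can be done
```

The nut is tightened to the click and the wrench is back flat on the rubber mat. The job was handed in at about 23 s of robot time; no verdict was reported.

- **Seating:** the ring went fully down at TCP z 0.1967 m (predicted 0.197), pressing on the nut with only about 3.5 N.
- **Click:** I turned it clockwise about 36° at the tool, ring play included. Torque on the nut rose to about 1.95 N m, then fell to about 1.1 N m, and I stopped there. I judged the click from that drop: my estimate for the head is 0.07–0.09 rad, which I could not read directly. The top camera was blocked by the arm at that moment, and the side view showed only a slight bend, too faint to measure.
- **Lifting off:** the first lift failed. The ring jammed on the nut and the wrench tilted in the pads, with about 9 N of extra pull. I lowered it again (about 8 N down on the nut), removed the leftover load and lifted it free with small yaw wiggles.
- **Last checks:** the side picture shows the wrench flat and straight on the mat, with the screwdriver and spanner apparently where they were. The gripper was open, about 0.2 m up, and felt about 1 N or less. The other bystanders that could be seen looked unmoved; I compared them only by eye.

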